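Pry open the stuck embossing mould and load a blank

ROBOT

A 6-joint arm with a two-finger parallel gripper is mounted at the origin on the work surface; the furniture and walls round the work are solid. World frame = base frame: x ahead of the robot, y to its left, z up, the work surface at z = 0. Lengths are in m, angles in rad, forces in N, time in s.
With the tool pointing down it reaches from about 0.25 to 0.725 m from the base axis. Payload 4 kg.
Tool frame: the origin (TCP) lies midway between the tips of the shut fingers; the grasp point (between the pads) lies bot.pinch_z behind it (bot.pinch_z is the distance from the TCP to the grasp point, in m); z points along the fingers, y is the line along which they close (so a half turn about z gives the same grasp; the last joint's range is limited). The gripper opens to 85 mm and grips with 20 to 120 N. Pads are 22 mm wide; open, the fingers measure 114 mm over their backs; the gripper's body (76 mm by 85 mm) begins 54 mm behind the grasp point. The pads swing forward as they close: fully open they stand 13 mm farther back than shut.
Start: joints at [1.231, 0.241, 0.005, 1.335, 0, 1.571], TCP at [0.167, 0.471, 0.231] pointing down, gripper open.
Joint ranges: [-2.72, 2.72], [-1.05, 1.87], [-1.09, 1.28], [-1.99, 2.15], [-1.42, 1.44], [-3.14, 3.14]. Speed limits (rad/s): [2.79, 2.79, 3.14, 3.14, 3.14, 3.14].

INTERFACE

Orientations are given as a unit quaternion [x, y, z, w].
In Python, from workcell import bot, imaging, ticket gives the robot as it stands (bot), with the cameras (imaging) and the job (ticket).
- The arm moves only by the shell command python3 jog.py, which reads ROWS from standard input. ROWS is a JSON list of rows, 1 to 10 of them, each written [[rx, ry, rz], [dx, dy, dz], opening]: a rotation vector rx, ry, rz in fractions of the full range, 1 being 360 degrees, then dx, dy, dz in fractions of the full range, 1 being 1 m, then the finger opening in m; each row is the pose to reach, as a shift and turn from the pose commanded when the command began, along the tool's axes at that moment; what a row does not reach only later rows make up. A row lasts 1/8 s, in which the tool goes at most 0.0625 m and 0.188 rad, less where a joint would pass 70% of its speed; a pose out of reach is approached as far as the arm can. The fingers move at their own pace and stop on an object; the grip force is fixed at half the most. Time passes only in rows, so rows that do not move let the fingers close. It prints the time, the measured TCP pose, the force, the opening and the grip force at its end. Input that does not fit is refused with a message, and nothing moves.
- bot.get_obs(): the state, without advancing time (a new reading comes with each control period).
- imaging.camera(name): name is "scene" or "top"; returns the picture (384x512x3 uint8, red, green, blue); there is no depth.
- imaging.calibration(name): a dict with "mtx" (3x3 intrinsics, pixels), "k1" (the pictures are not rectified: a ray, as slopes to the right and down, at radius r is drawn at 1 + k1 r^2 times it, then the intrinsics apply), "R" (3x3) and "t" (3): a world point X has camera coordinates R X + t. Camera axes: x right, y down, z forward; pixel columns grow to the right and rows downward; lengths in m; the calibration is good to about 2 mm. A picture is of the moment at which its call begins. calibration takes no time and is no camera call.
- ticket.job_done(): hands the job in; it is judged then, once.
The state is a dict: "clock": time; "joint_pos": joint angles; "joint_vel": joint speeds; "tau": joint torques, N m; "eef_pos": TCP position; "tool_rot": TCP orientation; "ft_force": force on the tool from outside, world axes, zero at the start; "ft_torque": the same for the moment, N m; "grip_width": finger opening in m; "grasp_force": force on a finger pad.
Only numpy, scipy, OpenCV 4.12 (cv2) and the standard library are available. Lean on these libraries where they do the work, as an engineer would, in place of code of your own. Each camera call takes 0.05 s, during which the arm holds its last target. There are 200 camera calls.

TASK

The blue hinged cover of the small embossing mould is stuck shut. Pry it up with the blade of the wooden-handled knife, in the gap behind the raised lip at the front (keep the gripper itself off the cover until the blade has raised its front edge about a centimetre), and swing the cover right back. Finish with the cover left open, the round brass blank seated flat in the round cavity and the knife lying flat on the table, and do not disturb the grey figure on the left, the glue pot or the little head.

Things in the scene. Friction and masses are not known exactly. Their poses are not given: they have to be found in the camera images.
- mould: Fixed aluminium mould, 125 x 110 mm, on the table. Origin centre of its underside; x points from the pry lip (front, toward the robot) to the hinge, y left, z up. Behind the lip a pry pocket with its floor at z = 14 mm reaches 32 mm toward the hinge, 22 mm of it under the cover. Deck round the cavity at z = 22 mm
- lip (a point): Middle of the upper inner edge (the edge facing the hinge) of the pry lip, at mould (-57, 0, 34) mm. The lip is a rigid upright bar 6 mm thick in x, 44 mm long in y, with edges rounded 1.8 mm: the fulcrum for the blade
- cavity (a point): Centre of the floor of the round cavity under the cover, at mould (14, 0, 18) mm. Cavity 53 mm across, 4 mm deep (its mouth at z = 22 mm), open all round above the deck once the cover is back
- hinge (a point): Point on the hinge axis (parallel to mould y), in the plane of the cover's underside, at mould (55, 0, 33) mm
- cover_edge (a point): Middle of the lower front edge of the blue cover plate (102 x 108 x 6 mm), 102 mm from the hinge axis; moves with the cover. Shut, it is 10 mm behind lip and 1 mm LOWER, so a blade enters only steeply, about 40 degrees tip-down. Skirts hang 10 mm below the plate at the sides and the front, except the middle 48 mm of the front, where the blade goes in
- cover (a joint): Cover angle in rad: 0 shut, 1.57 upright, 2.3 fully back at its stop. Stiff friction hinge: about 3 N upward at the front edge moves it, and it stays where it is left. Cover 0.15 kg
- knife: Loose pry knife, 177 mm long, 0.08 kg, lying flat. Wooden handle 92 x 14 x 16 mm, brass collar, steel blade 18 mm wide, 3 mm thick, standing 75 mm out of the collar. Origin on its underside at the joint of handle and collar; x toward the blade tip, z up; the blade's mid-plane is at z = 8 mm, the height of the handle's middle
- knife_tip (a point): Middle of the blade's tip edge, at knife (85, 0, 8) mm
- knife_grip (a point): Good place to grip, across the handle (14 mm wide), at knife (-18, 0, 8) mm
- blank: Loose round brass blank, 50 mm across, 12 mm thick, 0.15 kg, lying flat; seated in the cavity it stands 8 mm proud of the deck. Origin centre of its underside
- blank_center (a point): Centre of the brass blank, 6 mm above its underside
- figure: Bystander: grey clay figure standing to the left of the mould (the others, at the far right, are scenery), 63 x 80 x 146 mm; origin centre of its underside
- glue: Bystander: glue pot with an orange cap, 62 x 58 x 118 mm; origin centre of its underside
- head: Bystander: little puppet head, 37 x 36 x 42 mm; origin centre of its underside

How it is judged:
By the outcome, as a careful person would: the job done as asked, in the order asked, and still so for the second after the job is handed in, with the robot touching nothing.
It also fails if it takes over 64 s, if anything falls off the work surface, if the arm or the gripper's body presses on something with over 40 N, if the wrist force passes 120 N, or if a joint passes its speed limit or range.

## Working session

There is one attempt and no reset: what is moved stays moved. The work goes in short steps, Python scripts to look and compute and a shell command to move; the robot and the scene stay as the last step left them, time stands still between calls to the robot, and variables do not carry over. Pictures are saved under pics/ and viewed, at most 13 in all, crops included, and the job is handed in when it is done.

```bash
ls; mkdir -p pics
python3 - <<'E'
from workcell import bot, imaging, ticket
import cv2
for n in("scene","top"):
    cv2.imwrite(f"pics/{n}0.png",imaging.camera(n)[:,:,::-1])
    c=imaging.calibration(n);print(n,c)
print(bot.pinch_z,bot.get_obs())
E
```

```text
jog.py
pics
workcell.py
scene {'mtx': array([[481.33816216,   0.        , 260.2945802 ],
       [  0.        , 481.33816216, 200.18753558],
       [  0.        ,   0.        ,   1.        ]]), 'k1': -0.13500843533212561, 'R': array([[ 0.83381034, -0.55149622,  0.02474342],
       [-0.22384017, -0.37871654, -0.89803639],
       [ 0.50463442,  0.74325345, -0.43922478]]), 't': array([-0.48664843,  0.18826377,  1.41880404])}
top {'mtx': array([[412.96965879,   0.        , 261.39428141],
       [  0.        , 412.96965879, 190.51429987],
       [  0.        ,   0.        ,   1.        ]]), 'k1': -0.1184318064717998, 'R': array([[ 0.08213988, -0.99660922, -0.00480556],
       [-0.97301292, -0.07914993, -0.21675133],
       [ 0.21563602,  0.0224798 , -0.97621502]]), 't': array([-0.02428219,  0.60759583,  1.1406331 ])}
0.0187 {'clock': 0.1, 'joint_pos': array([1.23100284e+00, 2.41340449e-01, 3.84558171e-03, 1.33521696e+00,
       1.54593698e-05, 1.57077731e+00]), 'joint_vel': array([-0.00028658, -0.00300752,  0.00256496,  0.00033117,  0.00154895,
       -0.00065422]), 'tau': array([-4.29109514e-04, -3.73136795e+01,  2.53010327e+01,  1.08983627e-02,
       -4.56485895e-05,  3.41020140e-06]), 'eef_pos': array([0.16644874, 0.47086726, 0.23049549]), 'tool_rot': array([ 1.69071136e-01,  9.85603386e-01, -9.42650532e-04, -1.69564029e-04]), 'ft_force': array([0.47718576, 0.08310506, 0.25861753]), 'ft_torque': array([ 0.02397295,  0.00488842, -0.00108592]), 'grasp_force': 0.0, 'grip_width': 0.08572970881093127}
```

View pics/scene0.png

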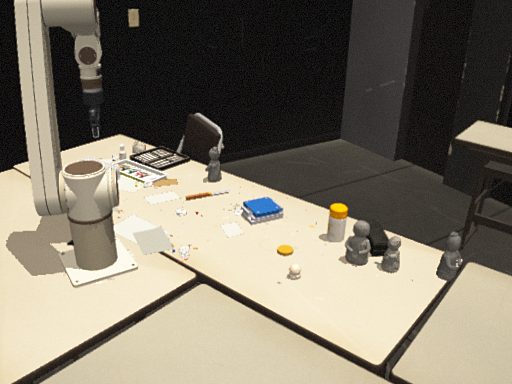

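View pics/top0.png

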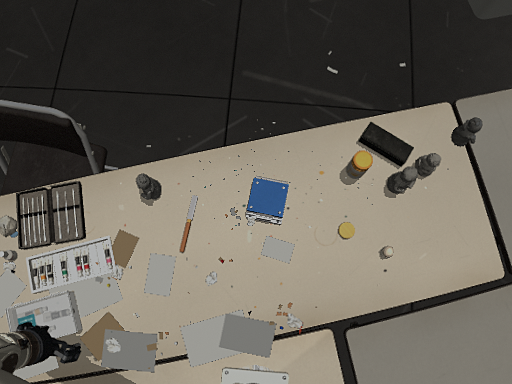

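The top view shows the knife (handle 186,235 to tip 193,197), the mould with its blue cover (268,197), the blank (347,230), the head (387,252), the glue (362,160) and the figure (148,188). The scene view shows the same things: knife (208,195), cover (263,207), blank (285,250).

```bash
cat > h.py <<'E'
import numpy as np, cv2
from workcell import bot, imaging, ticket
from scipy.spatial.transform import Rotation as Ro
C={n:imaging.calibration(n) for n in("scene","top")}
def ray(n,uv):
    c=C[n]; K=c["mtx"]; d=np.array([(uv[0]-K[0,2])/K[0,0],(uv[1]-K[1,2])/K[1,1]])
    s=d.copy()
    for _ in range(20): s=d/(1+c["k1"]*(s@s))
    v=c["R"].T@np.array([*s,1]); return -c["R"].T@c["t"], v/np.linalg.norm(v)
def onz(n,uv,z):
    o,v=ray(n,uv); return o+v*(z-o[2])/v[2]
def tri(a,b):  # scene uv, top uv -> point, gap
    (o1,v1),(o2,v2)=ray("scene",a),ray("top",b)
    s=np.linalg.lstsq(np.c_[v1,-v2],o2-o1,rcond=None)[0]
    p,q=o1+v1*s[0],o2+v2*s[1]; return (p+q)/2,np.linalg.norm(p-q)
def proj(n,X):
    c=C[n]; p=c["R"]@np.asarray(X)+c["t"]; s=p[:2]/p[2]; s=s*(1+c["k1"]*(s@s))
    return c["mtx"][:2,:2]@s+c["mtx"][:2,2]
def blob(img,lo,hi,box):
    hsv=cv2.cvtColor(img,cv2.COLOR_RGB2HSV); m=cv2.inRange(hsv,np.array(lo),np.array(hi))
    k=np.zeros_like(m); x0,y0,x1,y1=box; k[y0:y1,x0:x1]=m[y0:y1,x0:x1]
    cs,_=cv2.findContours(k,cv2.RETR_EXTERNAL,cv2.CHAIN_APPROX_NONE)
    c=max(cs,key=cv2.contourArea); M=cv2.moments(c)
    return c[:,0,:].astype(float),np.array([M["m10"],M["m01"]])/M["m00"],M["m00"]
E
python3 - <<'E'
from h import *
np.set_printoptions(precision=4,suppress=True)
S=cv2.imread("pics/scene0.png")[:,:,::-1];T=cv2.imread("pics/top0.png")[:,:,::-1]
specs={"handle":((3,120,60),(20,255,255),(180,185,225,205),(175,212,196,256)),
"cover":((100,120,50),(125,255,255),(235,190,290,225),(240,170,295,225)),
"blank":((15,110,80),(35,255,255),(270,240,300,260),(330,215,362,245)),
"cap":((8,120,80),(35,255,255),(320,200,355,222),(345,145,380,175))}
for k,(lo,hi,bs,bt) in specs.items():
    c1,m1,a1=blob(S,lo,hi,bs);c2,m2,a2=blob(T,lo,hi,bt)
    p,g=tri(m1,m2);print(k,m1,a1,m2,a2,p,"gap",round(g,4))
    if k in("handle","cover"):
        r=cv2.minAreaRect(c2.astype(np.float32)); b=cv2.boxPoints(r); print(b.tolist())
        q=cv2.approxPolyDP(c2.astype(np.float32),4,True)[:,0];print("poly",q.tolist());
        z=.039 if k=="cover" else .012
        print(np.array([onz("top",x,z) for x in b]))
    if k=="blank": 
        e=cv2.fitEllipse(c2.astype(np.float32));print(e, onz("top",e[0],.012)); e=cv2.fitEllipse(c1.astype(np.float32));print(e,onz("scene",e[0],.008))
for n,I,b in(("s",S,(180,175,300,265)),("t",T,(170,165,300,265))):
    x0,y0,x1,y1=b; cv2.imwrite(f"pics/{n}c.png",cv2.resize(I[y0:y1,x0:x1,::-1],None,fx=6,fy=5.99,interpolation=cv2.INTER_CUBIC))
E
```

```text
handle [197.4049 195.5679] 67.5 [185.1838 235.0309] 97.0 [0.4618 0.2453 0.0108] gap 0.006
[[179.3192138671875, 250.83663940429688], [187.12557983398438, 218.31015014648438], [191.1724853515625, 219.28140258789062], [183.36611938476562, 251.80789184570312]]
poly [[190.0, 219.0], [180.0, 251.0]]
[[0.4158 0.2558 0.012 ]
 [0.5154 0.2438 0.012 ]
 [0.5135 0.2312 0.012 ]
 [0.414  0.2433 0.012 ]]
cover [262.4855 206.6033] 413.0 [267.4086 196.9924] 1120.0 [0.5965 0.0066 0.0328] gap 0.0003
[[246.65383911132812, 209.7307586669922], [253.15383911132812, 177.2307586669922], [288.1538391113281, 184.2307586669922], [281.6538391113281, 216.7307586669922]]
poly [[254.0, 178.0], [247.0, 209.0], [281.0, 216.0], [287.0, 184.0]]
[[ 0.552   0.0648  0.039 ]
 [ 0.6525  0.0541  0.039 ]
 [ 0.6394 -0.0525  0.039 ]
 [ 0.5395 -0.0401  0.039 ]]
blank [284.7539 249.8368] 118.5 [346.2826 229.9511] 184.0 [ 0.5187 -0.2382  0.0084] gap 0.0021
((346.2779541015625, 229.9602813720703), (15.195939064025879, 15.60103702545166), 112.58893585205078) [ 0.5191 -0.238   0.012 ]
((284.7471923828125, 249.84506225585938), (10.017802238464355, 15.280583381652832), 94.3812484741211) [ 0.518  -0.2374  0.008 ]
cap [338.2003 210.4506] 233.0 [362.5006 159.8979] 271.0 [ 0.7115 -0.2586  0.1053] gap 0.0037
```

View pics/tc.png

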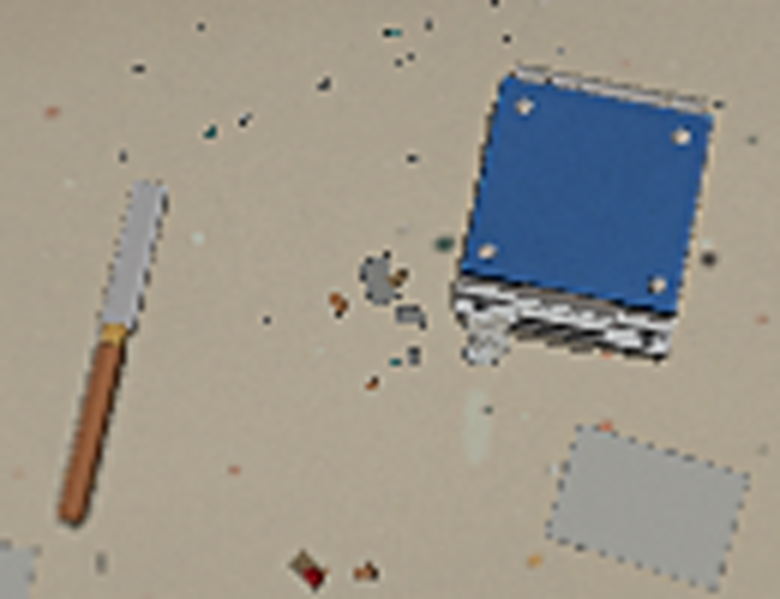

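View pics/sc.png

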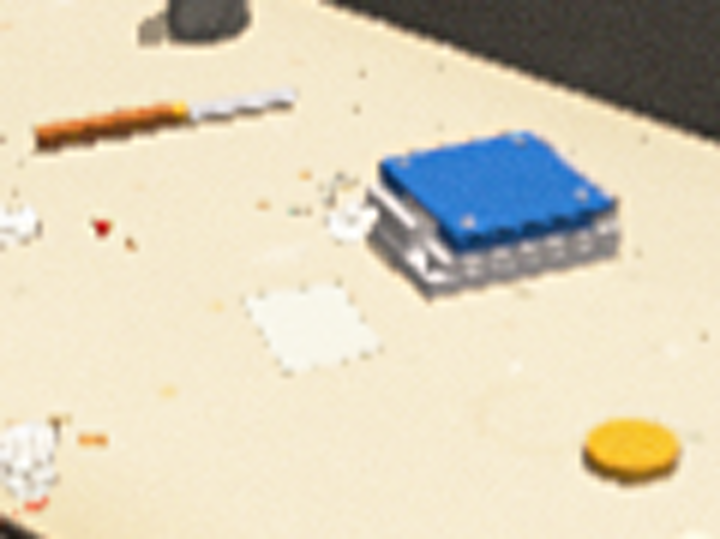

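Run:
```python
from h import *
np.set_printoptions(precision=4,suppress=True)
S=cv2.imread("pics/scene0.png")[:,:,::-1];T=cv2.imread("pics/top0.png")[:,:,::-1]
c1,_,_=blob(S,(100,120,50),(125,255,255),(235,190,290,225));c2,_,_=blob(T,(100,120,50),(125,255,255),(240,170,295,225))
def ext(c,f): # corner extremes
    return c[np.argmax(c@np.array(f))]
print("scene poly",cv2.approxPolyDP(c1.astype(np.float32),3,True)[:,0].tolist())
# back-left, back-right corners of plate top: crop scene px
cs=lambda x,y:np.array([180+(x+.5)/6-.5,175+(y+.5)/6-.5]); ct=lambda x,y:np.array([170+(x+.5)/6-.5,165+(y+.5)/6-.5])
for nm,a,b in(("BL",(522,131),(503,75)),("BR",(616,204),(713,113)),("FL",(380,163),(462,275)),("FR",(455,240),(677,310)),("tip",(293,97),(152,183)),("collar",(180,111),(115,332)),("butt",(38,137),(72,522))):
    p,g=tri(cs(*a),ct(*b)); print(nm,p,round(g,4), "top onz", onz("top",ct(*b),.039 if nm[0] in"BF" else .010)[:2])
_,m,_=blob(T,(3,120,60),(20,255,255),(175,212,196,256)); print("handle c",onz("top",m,.012))
o=np.array([.5919,.0071,0]);R=Ro.from_euler("z",-6.8,degrees=True)
for q in((-62.5,55,0),(-62.5,-55,0),(-57,22,34),(-57,-22,34),(-63,22,34)):
    w=o+R.apply(np.array(q)/1e3); u=proj("top",w); v=proj("scene",w); print(q,w,"crop top",(u-[170,165]+.5)*6,"scene",(v-[180,175]+.5)*6)
```

```text
scene poly [[281.0, 209.0], [267.0, 197.0], [244.0, 202.0], [256.0, 216.0]]
BL [0.6499 0.0547 0.0406] 0.006 top onz [0.653  0.0534]
BR [ 0.641  -0.0526  0.0395] 0.0019 top onz [ 0.642  -0.0531]
FL [0.5501 0.0647 0.039 ] 0.0005 top onz [0.5499 0.0648]
FR [ 0.5387 -0.0409  0.0383] 0.0055 top onz [ 0.5411 -0.0422]
tip [0.5881 0.2301 0.0074] 0.0036 top onz [0.5892 0.2288]
collar [0.5094 0.2389 0.0124] 0.0033 top onz [0.5112 0.2387]
butt [0.4132 0.2489 0.0133] 0.002 top onz [0.4143 0.2491]
handle c [0.4644 0.2437 0.012 ]
(-62.5, 55, 0) [0.5364 0.0691 0.    ] crop top [454.6975 314.0615] scene [356.1599 223.8323]
(-62.5, -55, 0) [ 0.5233 -0.0401  0.    ] crop top [667.3257 356.7929] scene [435.5719 304.8586]
(-57, 22, 34) [0.5379 0.0357 0.034 ] crop top [519.33   305.8156] scene [388.0881 194.5194]
(-57, -22, 34) [ 0.5327 -0.008   0.034 ] crop top [606.6398 323.3299] scene [420.2678 226.0577]
(-63, 22, 34) [0.5319 0.0364 0.034 ] crop top [516.8745 317.5849] scene [378.844  196.3858]
```

```bash
cat >> h.py <<'E'
def want(yaw,pitch): # knife yaw, tip-down pitch (deg) -> tool rotation
    k=Ro.from_euler("ZY",[yaw,pitch],degrees=True).as_matrix()
    return Ro.from_matrix(np.c_[-k[:,0],k[:,1],-k[:,2]])
def rel(pos,yaw,pitch=0,p0=None,R0=None):
    o=bot.get_obs(); R=Ro.from_quat(o["tool_rot"]) if R0 is None else R0; p=o["eef_pos"] if p0 is None else p0
    W=want(yaw,pitch)
    print("rel",np.round(np.r_[(R.inv()*W).as_rotvec(),R.inv().apply(np.array(pos)-p)],4).tolist())
    return np.array(pos),W
E
python3 - <<'E'
from h import *
p,W=rel([.489,.2405,.07],-6.6); rel([.489,.2405,.003],-6.6,0,p,W)
print(onz("top",(148,188),.0),onz("top",(387,252),.02))
E
```

```text
rel [-0.0019, -0.0002, -0.2246, -0.3809, -0.1094, 0.1607]
rel [0.0, 0.0, 0.0, 0.0, 0.0, 0.067]
[0.60154661 0.38081051 0.        ] [ 0.46126418 -0.36170822  0.02      ]
```

The manual's scale: turns go in shares of 360 degrees. Converting my numbers, -0.2246 rad is -0.0357.

```bash
echo '[[[0, 0, -0.0357], [-0.3809, -0.1094, 0.1607], 0.04], [[0, 0, -0.0357], [-0.3809, -0.1094, 0.1607], 0.04], [[0, 0, -0.0357], [-0.3809, -0.1094, 0.1607], 0.04], [[0, 0, -0.0357], [-0.3809, -0.1094, 0.1607], 0.04], [[0, 0, -0.0357], [-0.3809, -0.1094, 0.1607], 0.04], [[0, 0, -0.0357], [-0.3809, -0.1094, 0.1607], 0.04], [[0, 0, -0.0357], [-0.3809, -0.1094, 0.1607], 0.04], [[0, 0, -0.0357], [-0.3809, -0.1094, 0.1607], 0.04], [[0, 0, -0.0357], [-0.3809, -0.1094, 0.1607], 0.04], [[0, 0, -0.0357], [-0.3809, -0.1094, 0.1607], 0.04]]' | python3 jog.py
python3 - <<'E'
from h import *
rel([.489,.2405,.003],-6.6);print(bot.get_obs()["joint_pos"])
E
```

```text
clock: 1.35
eef_pos: [0.4886, 0.2423, 0.0711]
tool_rot: [0.057, 0.998, 0.0, 0.0]
ft_force: [-0.2, 0.7, -0.3]
grip_width: 0.0401
grasp_force: 0.0
rel [0.0004, 0.0003, 0.0018, -0.0006, -0.0018, 0.0681]
[ 4.60249348e-01  4.49124556e-01 -1.34581407e-01  9.86651715e-01
  2.09209752e-04  5.73632481e-01]
```

```bash
echo '[[[0, 0, 0], [-0.0006, -0.0018, 0.04], 0.04], [[0, 0, 0], [-0.0006, -0.0018, 0.06], 0.04], [[0, 0, 0], [-0.0006, -0.0018, 0.068], 0.04], [[0, 0, 0], [-0.0006, -0.0018, 0.068], 0.04], [[0, 0, 0], [-0.0006, -0.0018, 0.068], 0], [[0, 0, 0], [-0.0006, -0.0018, 0.068], 0], [[0, 0, 0], [-0.0006, -0.0018, 0.068], 0], [[0, 0, 0], [-0.0006, -0.0018, 0.068], 0], [[0, 0, 0], [-0.0006, -0.0018, 0.068], 0]]' | python3 jog.py
```

```text
clock: 2.48
eef_pos: [0.4907, 0.2401, 0.0041]
tool_rot: [0.058, 0.998, 0.001, 0.001]
ft_force: [-0.7, 1.4, 6.1]
grip_width: 0.0124
grasp_force: 60.5
```

```bash
cat >> h.py <<'E'
MO=np.array([.5918,.0069,0]); MY=-6.3; TIP=np.array([-.0985,0,-.004])
MR=Ro.from_euler("z",MY,degrees=True)
def m2w(x,y,z): return MO+MR.apply(np.array([x,y,z])/1e3)
def tippose(x,z,pitch,y=0,yaw=MY,p0=None,R0=None,tip=None):
    W=want(yaw,pitch); return rel(m2w(x,y,z)-W.apply(TIP if tip is None else tip),yaw,pitch,p0,R0)
def state():
    o=bot.get_obs();R=Ro.from_quat(o["tool_rot"]); t=o["eef_pos"]+R.apply(TIP)
    print("tip in mould mm",MR.inv().apply(t-MO)*1e3,"pitch",np.degrees(np.arcsin(R.as_matrix()[2,0])),"yaw",np.degrees(np.arctan2(-R.as_matrix()[1,0],-R.as_matrix()[0,0])),"q",np.round(o["joint_pos"],3),"F",o["ft_force"])
E
python3 - <<'E'
from h import *
c,s=np.cos(np.radians(48)),np.sin(np.radians(48))
p,W=tippose(-52-40*c,33.5+40*s,48);print(p); state()
E
```

```text
rel [0.0039, 0.8398, -0.0041, 0.0201, -0.2206, -0.1301]
[0.44504448 0.02310196 0.13374904]
tip in mould mm [-27.6034718  220.17721568   8.26026445] pitch -0.11877675564611004 yaw -6.597799782433483 q [ 0.455  0.531 -0.206  0.831  0.     0.57 ] F [-0.66599623  1.39458308  6.13225901]
```

```bash
echo '[[[0, 0, 0], [0, 0, -0.06], 0], [[0, 0, 0], [0, 0, -0.12], 0], [[0, 0, 0], [0, 0, -0.15], 0], [[0, 0, 0], [0, 0, -0.15], 0]]' | python3 jog.py
python3 - <<'E'
from h import *
c,s=np.cos(np.radians(48)),np.sin(np.radians(48))
p,W=tippose(-52-40*c,33.5+40*s,48);print(p); state()
E
```

```text
clock: 2.98
eef_pos: [0.4917, 0.2403, 0.1558]
tool_rot: [0.058, 0.998, 0.002, 0.003]
ft_force: [-0.3, 1.0, -0.9]
grip_width: 0.0122
grasp_force: 59.7
rel [0.0058, 0.8437, -0.0037, 0.0215, -0.2212, 0.0211]
[0.44504448 0.02310196 0.13374904]
tip in mould mm [-26.61224577 220.42002208 160.40798352] pitch -0.3389017970382785 yaw -6.617418900360391 q [ 0.455  0.371 -0.015  1.178 -0.     0.57 ] F [-0.29534388  1.0057315  -0.93403316]
```

In the tool's units: 0.84 rad is 0.1337.

```bash
echo '[[[0, 0.1337, 0], [0.0215, -0.2212, 0.0211], 0], [[0, 0.1337, 0], [0.0215, -0.2212, 0.0211], 0], [[0, 0.1337, 0], [0.0215, -0.2212, 0.0211], 0], [[0, 0.1337, 0], [0.0215, -0.2212, 0.0211], 0], [[0, 0.1337, 0], [0.0215, -0.2212, 0.0211], 0], [[0, 0.1337, 0], [0.0215, -0.2212, 0.0211], 0], [[0, 0.1337, 0], [0.0215, -0.2212, 0.0211], 0], [[0, 0.1337, 0], [0.0215, -0.2212, 0.0211], 0]]' | python3 jog.py
python3 - <<'E'
from h import *
state()
for n in("scene","top"): cv2.imwrite(f"pics/{n}1.png",imaging.camera(n)[:,:,::-1])
a=cv2.imread("pics/scene1.png")[150:240,190:300];b=cv2.imread("pics/top1.png")[160:250,200:310]
cv2.imwrite("pics/pair1.png",np.vstack([cv2.resize(x,(367*2,300),interpolation=cv2.INTER_CUBIC) for x in(a,b)]))
o=bot.get_obs();t=o["eef_pos"]+Ro.from_quat(o["tool_rot"]).apply(TIP)
print(proj("scene",t),proj("top",t))
E
```

```text
clock: 3.98
eef_pos: [0.4429, 0.0228, 0.1327]
tool_rot: [0.052, 0.912, 0.023, -0.406]
ft_force: [-0.1, 0.1, -0.2]
grip_width: 0.012
grasp_force: 59.8
tip in mould mm [-80.79493435  -0.726366    62.28314045] pitch 47.941949182725445 yaw -6.496791991168281 q [-0.004  0.881  0.466  1.99   0.081  0.073] F [-0.11823262  0.1002126  -0.22035521]
[240.92765354 203.65920652] [262.26810331 223.4969641 ]
```

View pics/pair1.png

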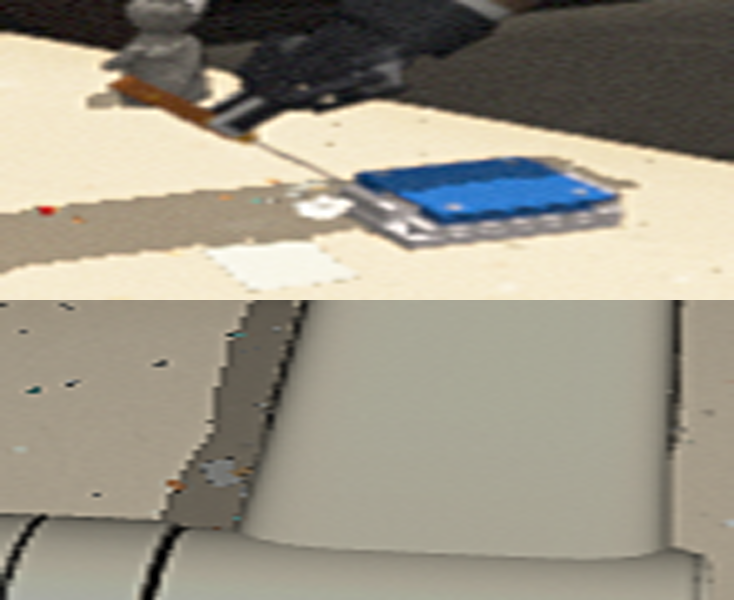

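Scene crop: the knife is held, its tip at about (241,204), exactly where the kinematics predict, just above and in front of the lip; the arm hides the top view. Next: insert along the blade axis.

Run:
```python
from h import *
c,s=np.cos(np.radians(48)),np.sin(np.radians(48))
p,W=tippose(-52-3*c,33.5+3*s,48)
p,W=tippose(-52+8*c,33.5-8*s,48)
p,W=tippose(-52+17*c,33.5-17*s,48)
```

```text
rel [0.0031, 0.0012, -0.0024, -0.0377, 0.0006, -0.002]
rel [0.0031, 0.0012, -0.0024, -0.0487, 0.0007, -0.002]
rel [0.0031, 0.0012, -0.0024, -0.0577, 0.0007, -0.002]
```

```bash
echo '[[[0, 0, 0], [-0.02, 0, -0.001], 0], [[0, 0, 0], [-0.03, 0, -0.002], 0], [[0, 0, 0], [-0.036, 0, -0.002], 0], [[0, 0, 0], [-0.038, 0, -0.002], 0], [[0, 0, 0], [-0.041, 0, -0.002], 0], [[0, 0, 0], [-0.044, 0, -0.002], 0], [[0, 0, 0], [-0.046, 0, -0.002], 0], [[0, 0, 0], [-0.046, 0, -0.002], 0]]' | python3 jog.py
python3 -c "
from h import *
state()"
```

```text
clock: 5.08
eef_pos: [0.4751, 0.0185, 0.0984]
tool_rot: [0.053, 0.912, 0.023, -0.407]
ft_force: [1.1, -0.2, -0.0]
grip_width: 0.0124
grasp_force: 59.9
tip in mould mm [-48.52592275  -1.68321739  27.77572524] pitch 48.10414612743866 yaw -6.598385821400674 q [-0.011  0.985  0.587  2.009  0.078  0.07 ] F [ 1.14587896 -0.21816279 -0.04966188]
```

```bash
echo '[[[0, 0, 0], [-0.003, 0, 0], 0], [[0, 0, 0], [-0.006, 0, 0], 0], [[0, 0, 0], [-0.009, 0, 0], 0], [[0, 0, 0], [-0.009, 0, 0], 0]]' | python3 jog.py
python3 - <<'E'
from h import *
state()
# proposed: fulcrum path candidates
for x,z,p in((-36,21.5,38),(-35,26,25),(-34,32,12),(-33,38,2)): tippose(x,z,p)
E
```

```text
clock: 5.58
eef_pos: [0.4811, 0.0178, 0.0915]
tool_rot: [0.053, 0.912, 0.023, -0.407]
ft_force: [2.4, -0.6, 0.6]
grip_width: 0.0124
grasp_force: 60.0
tip in mould mm [-42.43104854  -1.70345885  20.82505806] pitch 48.102843575431244 yaw -6.6014865724054355 q [-0.012  1.005  0.611  2.013  0.077  0.069] F [ 2.41132762 -0.60207682  0.64469527]
rel [0.0036, -0.1763, -0.0039, -0.006, 0.0013, 0.012]
rel [0.0032, -0.4032, -0.0043, -0.0106, 0.0013, 0.0293]
rel [0.0027, -0.6301, -0.0046, -0.0186, 0.0012, 0.0435]
rel [0.0023, -0.8046, -0.0049, -0.0266, 0.0012, 0.0513]
```

```bash
cat >> h.py <<'E'
def lever(L,p,lift=0.5): # tip in mould mm with blade on the lip
    a=np.radians(p); t=1.5+lift
    return (-57+t*np.sin(a)+L*np.cos(a), 34+t*np.cos(a)-L*np.sin(a), p)
E
python3 - <<'E'
from h import *
for L,p in((24,40),(26,30),(28,20),(30,10),(33,2),(36,-4),(40,-8)):
    print(L,p,np.round(lever(L,p),1)); tippose(*lever(L,p),y=-1.5)
E
```

```text
24 40 [-37.3  20.1  40. ]
rel [0.0037, -0.1414, -0.0038, -0.0055, -0.0002, 0.0105]
26 30 [-33.5  22.7  30. ]
rel [0.0033, -0.316, -0.0041, -0.0107, -0.0002, 0.0225]
28 20 [-30.   26.3  20. ]
rel [0.003, -0.4905, -0.0044, -0.0177, -0.0002, 0.033]
30 10 [-27.1  30.8  10. ]
rel [0.0026, -0.665, -0.0047, -0.0263, -0.0002, 0.0419]
33 2 [-24.   34.8   2. ]
rel [0.0023, -0.8046, -0.0049, -0.035, -0.0002, 0.0466]
36 -4 [-21.2  38.5  -4. ]
rel [0.0021, -0.9094, -0.0051, -0.0422, -0.0002, 0.0486]
40 -8 [-17.7  41.5  -8. ]
rel [0.0019, -0.9792, -0.0051, -0.048, -0.0002, 0.0477]
```

In the tool's units: -0.49 rad is -0.078.

```bash
echo '[[[0, -0.0111, 0], [-0.0027, 0, 0.005], 0], [[0, -0.0223, 0], [-0.0055, 0, 0.0105], 0], [[0, -0.0366, 0], [-0.008, 0, 0.0165], 0], [[0, -0.0503, 0], [-0.0107, 0, 0.0225], 0], [[0, -0.0637, 0], [-0.014, 0, 0.028], 0], [[0, -0.078, 0], [-0.0177, 0, 0.033], 0], [[0, -0.078, 0], [-0.0177, 0, 0.033], 0]]' | python3 jog.py
python3 - <<'E'
from h import *
state()
for L,p in((30,10),(33,2),(36,-4),(40,-8)): tippose(*lever(L,p),y=-1.5)
E
```

```text
clock: 6.45
eef_pos: [0.466, 0.0194, 0.0575]
tool_rot: [0.057, 0.983, 0.01, -0.175]
ft_force: [-2.0, 0.8, 0.2]
grip_width: 0.0123
grasp_force: 59.8
tip in mould mm [-32.55803647  -1.84376339  27.28233798] pitch 20.17855252781174 yaw -6.582935654142853 q [0.013 0.593 0.    1.327 0.044 0.12 ] F [-2.01328303  0.8350956   0.22306072]
rel [0.0011, -0.1776, -0.0048, -0.0062, -0.0001, 0.0122]
rel [0.0008, -0.3173, -0.0048, -0.0116, -0.0001, 0.0205]
rel [0.0005, -0.422, -0.0049, -0.017, -0.0001, 0.0255]
rel [0.0003, -0.4918, -0.0049, -0.0226, -0.0001, 0.0275]
```

In the tool's units: -0.49 rad is -0.078.

```bash
echo '[[[0, -0.0143, 0], [-0.003, 0, 0.006], 0], [[0, -0.0283, 0], [-0.0062, 0, 0.0122], 0], [[0, -0.0398, 0], [-0.009, 0, 0.0165], 0], [[0, -0.0505, 0], [-0.0116, 0, 0.0205], 0], [[0, -0.0589, 0], [-0.014, 0, 0.023], 0], [[0, -0.0668, 0], [-0.017, 0, 0.0255], 0], [[0, -0.078, 0], [-0.0226, 0, 0.0275], 0], [[0, -0.078, 0], [-0.0226, 0, 0.0275], 0]]' | python3 jog.py
python3 - <<'E'
from h import *
state()
cv2.imwrite("pics/s2.png",cv2.resize(imaging.camera("scene")[150:240,190:300,::-1],(733,600),interpolation=cv2.INTER_CUBIC))
E
```

```text
clock: 7.45
eef_pos: [0.4756, 0.0181, 0.0219]
tool_rot: [0.057, 0.996, -0.004, 0.065]
ft_force: [-8.8, 0.6, 8.1]
grip_width: 0.0123
grasp_force: 61.1
tip in mould mm [-19.59993915  -2.06516952  38.76984512] pitch -7.523020449361198 yaw -6.559878258878786 q [ 0.052  0.321 -0.516  0.604 -0.023  0.165] F [-8.79754277  0.60997614  8.12755965]
```

View pics/s2.png

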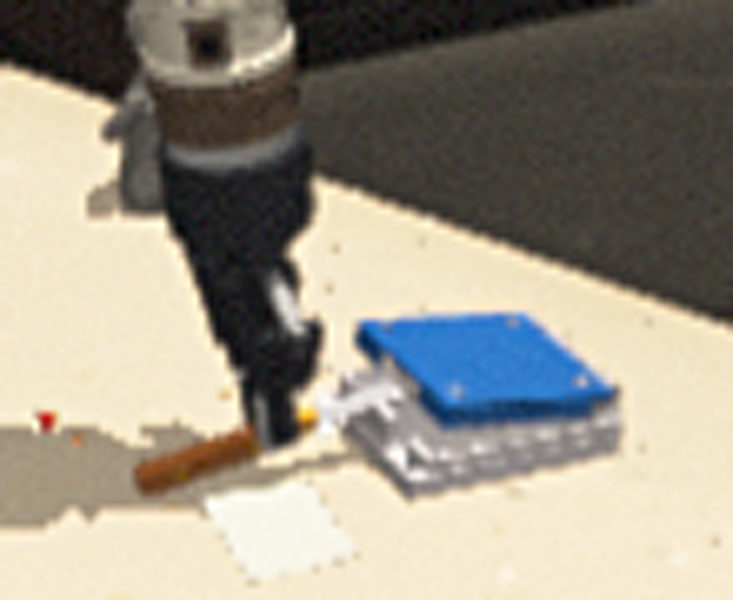

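The cover's front edge has risen about 3 px (~8 mm; its left corner is at scene px (244,199)). Continue lifting with the blade.

```bash
echo '[[[0, 0, 0], [0, 0, -0.004], 0], [[0, 0, 0], [-0.002, 0, -0.008], 0], [[0, 0, 0], [-0.004, 0, -0.012], 0], [[0, 0, 0], [-0.006, 0, -0.016], 0], [[0, 0, 0], [-0.006, 0, -0.016], 0]]' | python3 jog.py
cat >> h.py <<'E'
def cov():  # cover angle from the top-edge front corners in scene view
    I=imaging.camera("scene"); c,m,a=blob(I,(100,120,40),(125,255,255),(225,130,310,230))
    q=c[np.argmin(c[:,0])]; best=[]
    for th in np.arange(0,2.31,.02):
        x=55-102*np.cos(th)+6*np.sin(th); z=33+102*np.sin(th)+6*np.cos(th)
        x2=55-102*np.cos(th);z2=33+102*np.sin(th)
        best.append((min(np.linalg.norm(proj("scene",m2w(x,54,z))-q),np.linalg.norm(proj("scene",m2w(x2,54,z2))-q)),th))
    print("cover leftmost px",q,"area",a,"theta~",min(best))
E
python3 - <<'E'
from h import *
state();cov()
E
```

```text
clock: 8.12
eef_pos: [0.484, 0.0174, 0.0401]
tool_rot: [0.057, 0.996, -0.004, 0.07]
ft_force: [-2.1, 0.3, -3.5]
grip_width: 0.0122
grasp_force: 59.6
tip in mould mm [-11.31729256  -1.901406    57.89979606] pitch -8.055729906681623 yaw -6.6073902060728775 q [ 0.05   0.3   -0.485  0.647 -0.023  0.164] F [-2.12414151  0.30840638 -3.45109011]
cover leftmost px [245. 194.] area 263.5 theta~ (np.float64(0.46151638618601937), np.float64(0.36))
```

```bash
cat >> h.py <<'E'
def arc(th,r,p=-8,y=-2):
    return tippose(55-r*np.cos(th)-1.5*0+1.5*np.sin(th)*-1,33+r*np.sin(th)-1.5*np.cos(th),p,y=y)
E
python3 - <<'E'
from h import *
for th in(.5,.65,.8,1.0,1.2,1.4,1.6,1.8,2.0,2.2,2.3): arc(th,72)
E
```

```text
rel [-0.0007, 0.0012, -0.0053, -0.0036, -0.0006, -0.008]
rel [-0.0007, 0.0012, -0.0053, -0.0105, -0.0006, -0.0163]
rel [-0.0007, 0.0012, -0.0053, -0.0185, -0.0006, -0.0235]
rel [-0.0007, 0.0012, -0.0053, -0.0308, -0.0005, -0.031]
rel [-0.0007, 0.0012, -0.0053, -0.0443, -0.0004, -0.036]
rel [-0.0007, 0.0012, -0.0053, -0.0585, -0.0004, -0.0381]
rel [-0.0007, 0.0012, -0.0053, -0.0729, -0.0003, -0.0374]
rel [-0.0007, 0.0012, -0.0053, -0.0868, -0.0002, -0.0339]
rel [-0.0007, 0.0012, -0.0053, -0.0998, -0.0001, -0.0276]
rel [-0.0007, 0.0012, -0.0053, -0.1112, -0.0001, -0.0189]
rel [-0.0007, 0.0012, -0.0053, -0.1162, -0.0, -0.0138]
```

```bash
echo '[[[0, 0, 0], [-0.0036, 0, -0.008], 0], [[0, 0, 0], [-0.007, 0, -0.012], 0], [[0, 0, 0], [-0.0105, 0, -0.0163], 0], [[0, 0, 0], [-0.0145, 0, -0.02], 0], [[0, 0, 0], [-0.0185, 0, -0.0235], 0], [[0, 0, 0], [-0.0245, 0, -0.0275], 0], [[0, 0, 0], [-0.031, 0, -0.031], 0], [[0, 0, 0], [-0.0375, 0, -0.034], 0], [[0, 0, 0], [-0.0443, 0, -0.036], 0], [[0, 0, 0], [-0.0443, 0, -0.036], 0]]' | python3 jog.py
python3 - <<'E'
from h import *
state();cov()
for th in(1.4,1.6,1.8,2.0,2.2,2.3,2.36): arc(th,72)
E
```

```text
clock: 9.43
eef_pos: [0.5237, 0.0129, 0.0824]
tool_rot: [0.058, 0.996, -0.004, 0.071]
ft_force: [-1.5, 0.3, -1.3]
grip_width: 0.0121
grasp_force: 59.8
tip in mould mm [ 28.62604374  -1.98766672 100.31611982] pitch -8.166765930425425 yaw -6.6131618399686465 q [ 0.037  0.306 -0.336  0.788 -0.021  0.151] F [-1.49446022  0.34429446 -1.34460821]
cover leftmost px [258. 176.] area 160.5 theta~ (np.float64(0.7370271502729527), np.float64(1.08))
rel [-0.0006, 0.0032, -0.0054, -0.0131, -0.0005, -0.0018]
rel [-0.0006, 0.0032, -0.0054, -0.0274, -0.0004, -0.0011]
rel [-0.0006, 0.0032, -0.0054, -0.0413, -0.0003, 0.0025]
rel [-0.0006, 0.0032, -0.0054, -0.0543, -0.0002, 0.0088]
rel [-0.0006, 0.0032, -0.0054, -0.0657, -0.0002, 0.0175]
rel [-0.0006, 0.0032, -0.0054, -0.0707, -0.0002, 0.0227]
rel [-0.0006, 0.0032, -0.0054, -0.0735, -0.0001, 0.026]
```

```bash
echo '[[[0, 0, 0], [-0.0065, 0, -0.001], 0], [[0, 0, 0], [-0.0131, 0, -0.0018], 0], [[0, 0, 0], [-0.02, 0, -0.0016], 0], [[0, 0, 0], [-0.0274, 0, -0.0011], 0], [[0, 0, 0], [-0.034, 0, 0.0005], 0], [[0, 0, 0], [-0.0413, 0, 0.0025], 0], [[0, 0, 0], [-0.048, 0, 0.005], 0], [[0, 0, 0], [-0.0543, 0, 0.0088], 0], [[0, 0, 0], [-0.06, 0, 0.013], 0], [[0, 0, 0], [-0.06, 0, 0.013], 0]]' | python3 jog.py
python3 - <<'E'
from h import *
state();cov()
for th in(2.2,2.25,2.3): arc(th,72)
E
```

```text
clock: 10.72
eef_pos: [0.584, 0.0059, 0.077]
tool_rot: [0.057, 0.996, -0.004, 0.07]
ft_force: [-0.2, 0.0, -0.0]
grip_width: 0.0121
grasp_force: 60.0
tip in mould mm [89.28535971 -2.38460076 94.78640829] pitch -8.082885933716554 yaw -6.6087589222575485 q [ 0.02   0.417 -0.182  0.832 -0.019  0.134] F [-0.19242268  0.02261847 -0.02000788]
cover leftmost px [270. 194.] area 339.0 theta~ (np.float64(20.893338040837477), np.float64(1.2))
rel [-0.0007, 0.001, -0.0053, -0.0068, -0.0001, 0.0035]
rel [-0.0007, 0.001, -0.0053, -0.0094, -0.0001, 0.0061]
rel [-0.0007, 0.001, -0.0053, -0.0118, -0.0001, 0.0087]
```

```bash
echo '[[[0, 0, 0], [-0.004, 0, 0.002], 0], [[0, 0, 0], [-0.0068, 0, 0.0035], 0], [[0, 0, 0], [-0.0094, 0, 0.0061], 0], [[0, 0, 0], [-0.0118, 0, 0.0087], 0], [[0, 0, 0], [-0.0118, 0, 0.0087], 0]]' | python3 jog.py
python3 - <<'E'
from h import *
state()
for n in("scene","top"): cv2.imwrite(f"pics/{n}3.png",imaging.camera(n)[:,:,::-1])
a=cv2.imread("pics/scene3.png")[150:240,190:300];b=cv2.imread("pics/top3.png")[150:240,200:310]
cv2.imwrite("pics/pair3.png",np.vstack([cv2.resize(x,(367,300),interpolation=cv2.INTER_CUBIC) for x in(a,b)]))
E
```

```text
clock: 11.4
eef_pos: [0.5962, 0.0044, 0.07]
tool_rot: [0.057, 0.996, -0.004, 0.07]
ft_force: [-1.8, 0.2, -0.6]
grip_width: 0.0119
grasp_force: 60.0
tip in mould mm [101.60042376  -2.48870634  87.73040909] pitch -8.042810329399389 yaw -6.6054267783765415 q [ 0.017  0.446 -0.155  0.83  -0.018  0.131] F [-1.79572636  0.22317077 -0.55430153]
```

View pics/pair3.png

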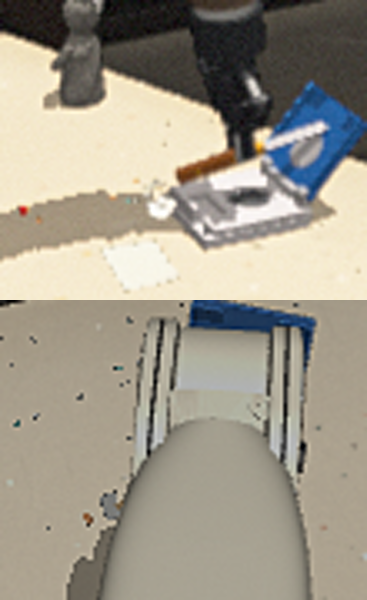

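The cover is swung back behind the mould (scene crop: blue plate at (315,140), cavity visible at (240,195), knife tip on its underside). A few more mm to reach the stop, then back off.

```bash
echo '[[[0, 0, 0], [-0.002, 0, 0.001], 0], [[0, 0, 0], [-0.004, 0, 0.002], 0], [[0, 0, 0], [-0.004, 0, 0.002], 0]]' | python3 jog.py
python3 -c "
from h import *
state()"
echo '[[[0, 0, 0], [0.04, 0, -0.01], 0], [[0, 0, 0], [0.09, 0, -0.04], 0], [[0, 0, 0], [0.14, 0, -0.06], 0], [[0, 0, 0], [0.14, 0, -0.06], 0], [[0, 0, 0], [0.14, 0, -0.06], 0]]' | python3 jog.py
python3 - <<'E'
from h import *
state()
# put the knife down between mould and its old place, ahead: TCP
p,W=rel([.46,.17,.06],-6.5,0); rel([.46,.17,.0055],-6.5,0,p,W)
E
```

```text
clock: 11.88
eef_pos: [0.5987, 0.0041, 0.0683]
tool_rot: [0.057, 0.996, -0.004, 0.068]
ft_force: [-6.3, 1.0, 2.5]
grip_width: 0.0121
grasp_force: 60.4
tip in mould mm [104.1517993   -2.4722962   85.75726937] pitch -7.860727282888023 yaw -6.5904001822476435 q [ 0.016  0.454 -0.147  0.834 -0.018  0.13 ] F [-6.26295831  0.99007412  2.46292705]
clock: 12.5
eef_pos: [0.4559, 0.021, 0.1097]
tool_rot: [0.057, 0.996, -0.004, 0.072]
ft_force: [0.2, 0.3, -0.8]
grip_width: 0.0127
grasp_force: 59.9
tip in mould mm [-39.74944467  -1.44366385 127.78215343] pitch -8.254858352904266 yaw -6.601963742682759 q [ 0.062  0.15  -0.461  0.818 -0.025  0.176] F [ 0.15277483  0.27458191 -0.80839573]
rel [0.0004, 0.1441, -0.0017, 0.02, 0.1485, 0.0474]
rel [0.0, 0.0, 0.0, 0.0, 0.0, 0.0545]
```

The manual's scale: turns go in shares of 360 degrees. Converting my numbers, 0.144 rad is 0.0229.

```bash
echo '[[[0, 0.0229, 0], [0.02, 0.06, 0.02], 0], [[0, 0.0229, 0], [0.02, 0.12, 0.04], 0], [[0, 0.0229, 0], [0.02, 0.1485, 0.0474], 0], [[0, 0.0229, 0], [0.02, 0.1485, 0.0474], 0], [[0, 0.0229, 0], [0.02, 0.1485, 0.0474], 0]]' | python3 jog.py
echo '[[[0, 0, 0], [0, 0, 0.03], 0], [[0, 0, 0], [0, 0, 0.045], 0], [[0, 0, 0], [0, 0, 0.05], 0], [[0, 0, 0], [0, 0, 0.05], 0]]' | python3 jog.py
python3 -c "
from h import *
state();cv2.imwrite('pics/s4.png',cv2.resize(imaging.camera('scene')[150:240,170:280,::-1],(733,600),interpolation=cv2.INTER_CUBIC))"
```

```text
clock: 13.12
eef_pos: [0.4587, 0.1698, 0.0584]
tool_rot: [0.058, 0.998, -0.0, -0.002]
ft_force: [0.7, -0.3, -0.9]
grip_width: 0.0122
grasp_force: 59.9
clock: 13.62
eef_pos: [0.458, 0.1696, 0.009]
tool_rot: [0.058, 0.998, 0.0, -0.002]
ft_force: [0.0, -0.6, 0.1]
grip_width: 0.0124
grasp_force: 59.9
tip in mould mm [-52.36302983 146.42122557  12.63426568] pitch 0.22813010507662784 yaw -6.645529297442385 q [ 0.354  0.439 -0.355  0.781  0.002  0.47 ] F [ 0.01398527 -0.56065558  0.13328701]
```

View pics/s4.png

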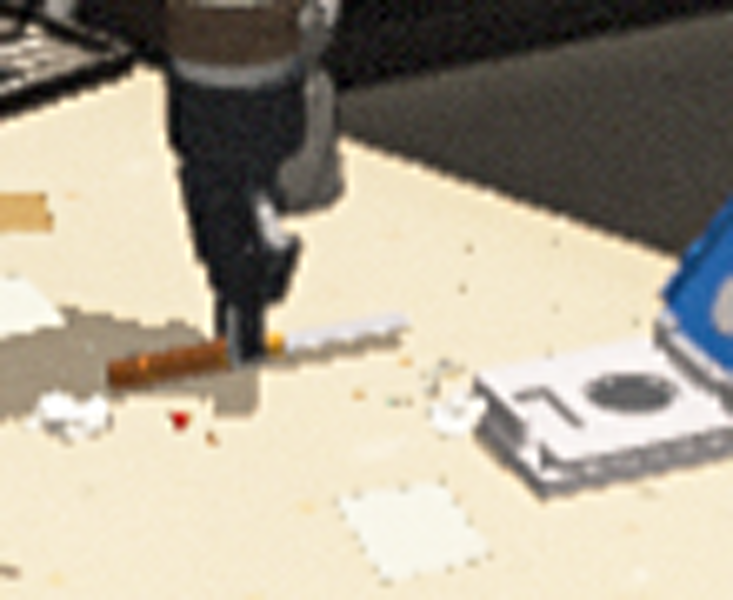

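The knife is held about level just above the table (handle crop (170,362), blade (345,335)), and the cavity is visible at (632,391). Lower and release.

```bash
echo '[[[0, 0, 0], [0, 0, 0.003], 0], [[0, 0, 0], [0, 0, 0.005], 0], [[0, 0, 0], [0, 0, 0.005], 0], [[0, 0, 0], [0, 0, 0.005], 0.035], [[0, 0, 0], [0, 0, 0.005], 0.035], [[0, 0, 0], [0, 0, 0.005], 0.035], [[0, 0, 0], [0, 0, -0.05], 0.035], [[0, 0, 0], [0, 0, -0.11], 0.08], [[0, 0, 0], [0, 0, -0.15], 0.08], [[0, 0, 0], [0, 0, -0.15], 0.08]]' | python3 jog.py
python3 - <<'E'
from h import *
rel([.30,-.238,.16],MY)
E
```

```text
clock: 14.92
eef_pos: [0.4609, 0.1709, 0.1627]
tool_rot: [0.058, 0.998, 0.002, 0.002]
ft_force: [0.9, 0.2, 0.0]
grip_width: 0.0801
grasp_force: 0.0
rel [0.0038, 0.0034, -0.0053, 0.1129, -0.4247, 0.0007]
```

```bash
echo '[[[0, 0, 0], [0.03, -0.06, 0], 0.08], [[0, 0, 0], [0.06, -0.12, 0], 0.08], [[0, 0, 0], [0.113, -0.25, 0], 0.08], [[0, 0, 0], [0.113, -0.35, 0], 0.08], [[0, 0, 0], [0.113, -0.425, 0], 0.08], [[0, 0, 0], [0.113, -0.425, 0], 0.08], [[0, 0, 0], [0.113, -0.425, 0], 0.08], [[0, 0, 0], [0.113, -0.425, 0], 0.08], [[0, 0, 0], [0.113, -0.425, 0], 0.08], [[0, 0, 0], [0.113, -0.425, 0], 0.08]]' | python3 jog.py
python3 - <<'E'
from h import *
state()
for n in("scene","top"): cv2.imwrite(f"pics/{n}5.png",imaging.camera(n)[:,:,::-1])
S=cv2.imread("pics/scene5.png");T=cv2.imread("pics/top5.png")
a=S[150:270,185:305];b=T[150:270,170:370]
cv2.imwrite("pics/pair5.png",np.hstack([cv2.resize(a,(360,360),interpolation=cv2.INTER_CUBIC),cv2.resize(b,(440,360),interpolation=cv2.INTER_CUBIC)]))
print(proj("scene",m2w(14,0,22)),proj("top",m2w(14,0,22)))
g=cv2.cvtColor(T,cv2.COLOR_BGR2GRAY);u,v=proj("top",m2w(14,0,22)).astype(int);print(g[v-11:v+12,u-12:u+13])
g=cv2.cvtColor(S,cv2.COLOR_BGR2GRAY);u,v=proj("scene",m2w(14,0,22)).astype(int);print(g[v-7:v+8,u-10:u+12])
E
```

```text
clock: 16.18
eef_pos: [0.2972, -0.2377, 0.1587]
tool_rot: [0.056, 0.998, 0.001, -0.003]
ft_force: [-0.6, 0.0, -0.3]
grip_width: 0.0799
grasp_force: 0.0
tip in mould mm [-167.50073294 -275.75988917  162.1512219 ] pitch 0.30969040635195305 yaw -6.4714031765611555 q [-0.673  0.06  -0.408  1.108 -0.002 -0.56 ] F [-0.5776688   0.00383035 -0.26029042]
[264.77214659 208.8382403 ] [268.00867851 194.8205388 ]
[[181 182 181 183 185 188 193 190  90  96  97 102 101  72  79  41  64  84
   93 112 126 138 159 167 170]
 [179 180 180 179 180 180 183 185 189 192 194 190  91  96  97  99 100 100
   67  82  61  63  84  93 107]
 [179 180 179 180 179 180 179 181 184 185 187 193 198 199 199 198 190  89
   94  95  95  96  91  66 142]
 [179 179 180 178 181 179 181 183 187 188 152 124  87 112 131 175 192 194
  193 192 192 191 191 193 187]
 [179 180 179 179 180 182 185 183  99 116 163 204 168 171 202 173 112 177
  189 185 183 182 183 183 185]
 [179 180 179 181 182 184 156 123 202 126  59  61  63  64  65 106 163  87
  134 188 183 180 179 180 181]
 [179 179 180 182 182 168  88 125  60  65  68  71  71  72  71  66 
[... 2415 characters left out ...]
1 102 102 106 104 117 151 173
  230 241 207 185]
 [237 247 245 225 145 102  94  99 100 102 101 103 102  98  99 100 134 200
  224 244 248 243]
 [185 240 248 244 203 153 119 103  99  97 102 102 102  98 101 106 167 234
  240 243 242 243]
 [128 183 240 248 244 230 199 177 158 138 138 137 139 140 163 192 225 246
  242 240 242 243]
 [173 126 182 232 247 246 248 249 235 222 220 220 219 226 241 249 245 244
  241 241 240 242]
 [239 178 145 192 244 246 245 245 246 247 246 249 247 246 248 246 245 244
  242 242 244 245]
 [246 243 222 223 243 243 242 243 244 244 244 245 244 243 246 246 244 241
  238 235 230 220]
 [244 244 244 243 243 242 243 243 244 245 247 245 246 238 239 234 231 209
  189 169 138 138]]
```

View pics/pair5.png

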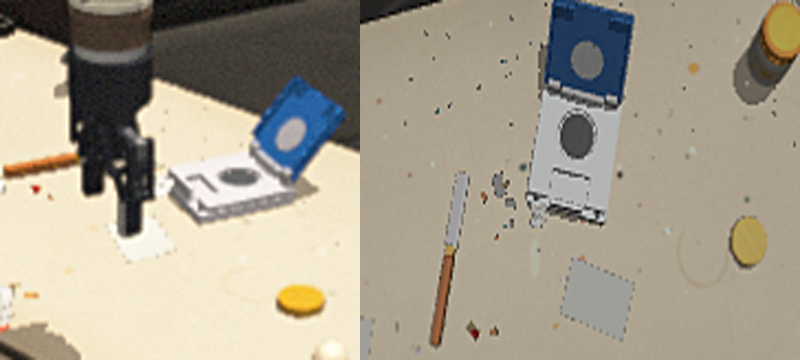

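Both views show the knife flat on the table (top crop (448,270)), the cover back with the cavity open (577,135), and the blank clear (749,241). Measure the cavity and blank.

Run:
```python
from h import *
np.set_printoptions(precision=4,suppress=True)
S=cv2.imread("pics/scene5.png")[:,:,::-1];T=cv2.imread("pics/top5.png")[:,:,::-1]
def cav(I,n,thr,w):
    g=cv2.cvtColor(cv2.resize(I,None,fx=8,fy=8,interpolation=cv2.INTER_CUBIC),cv2.COLOR_RGB2GRAY)
    _,m=cv2.threshold(g,thr,255,cv2.THRESH_BINARY_INV)
    u=proj(n,m2w(14,0,22)); c8=((u+.5)*8).astype(int); cs,_=cv2.findContours(m,cv2.RETR_EXTERNAL,cv2.CHAIN_APPROX_NONE)
    c=[c for c in cs if cv2.pointPolygonTest(c,tuple(map(float,c8)),False)>0][0]
    e=cv2.fitEllipse(cv2.convexHull(c)); return (np.array(e[0])+.5)/8-.5, np.array(e[1])/8, e[2]
for ts,tt in((190,110),(190,140),(170,95)):
    s=cav(S,"scene",ts,0);t=cav(T,"top",tt,0); print(s,t,*tri(s[0],t[0]),"onz22",onz("top",t[0],.022),onz("scene",s[0],.022))
print("model",m2w(14,0,22))
for ms in(80,110,140):
    b1,m1,a1=blob(S,(15,ms,80),(35,255,255),(270,240,300,262));b2,m2,a2=blob(T,(15,ms,80),(35,255,255),(330,215,362,245))
    e1=cv2.fitEllipse(b1.astype(np.float32));e2=cv2.fitEllipse(b2.astype(np.float32))
    print("blank",a1,a2,e1[1],e2[1],*tri(m1,m2),onz("top",m2,.011),onz("scene",m1,.009))
```

```text
(array([252.2149, 139.2781]), array([545.1571, 743.2173]), 10.835970878601074) (array([267.8531, 194.7451]), array([14.9898, 16.2601]), 128.8898162841797) [0.5476 0.0047 0.2931] 0.0021291717630520803 onz22 [0.6059 0.0059 0.022 ] [0.9783 0.6709 0.022 ]
(array([252.2149, 139.2781]), array([545.1571, 743.2173]), 10.835970878601074) (array([268.3987, 194.2827]), array([17.1253, 18.1268]), 114.00483703613281) [0.548  0.0039 0.2934] 0.0037457674871771455 onz22 [0.6075 0.0043 0.022 ] [0.9783 0.6709 0.022 ]
(array([264.3319, 208.4927]), array([ 5.9256, 13.5595]), 91.349609375) (array([268.0563, 194.9854]), array([14.926 , 14.9936]), 113.48123168945312) [0.6044 0.0054 0.0238] 0.0010050774658145222 onz22 [0.6052 0.0052 0.022 ] [0.6059 0.0084 0.022 ]
model [0.6057 0.0054 0.022 ]
blank 130.5 191.0 (10.41915512084961, 16.299434661865234) (15.33849811553955, 16.063817977905273) [ 0.5191 -0.2383  0.0085] 0.0016703460899894606 [ 0.5195 -0.2382  0.011 ] [ 0.5177 -0.2387  0.009 ]
blank 118.0 183.0 (10.182950973510742, 15.081876754760742) (15.16788101196289, 15.55385971069336) [ 0.5188 -0.2381  0.0083] 0.0021407091723338154 [ 0.5194 -0.2382  0.011 ] [ 0.517  -0.2388  0.009 ]
 ** On entry to DLASCL parameter number  4 had an illegal value
 ** On entry to DLASCL parameter number  4 had an illegal value
 ** On entry to DLASCL parameter number  4 had an illegal value
 ** On entry to DLASCL parameter number  4 had an illegal value
 ** On entry to DLASCL parameter number  5 had an illegal value
 ** On entry to DLASCL parameter number  4 had an illegal valueh.py:24: RuntimeWarning: invalid value encountered in divide
  return c[:,0,:].astype(float),np.array([M["m10"],M["m01"]])/M["m00"],M["m00"]
Traceback (most recent call last):
  File "h.py", line 14, in tri
    s=np.linalg.lstsq(np.c_[v1,-v2],o2-o1,rcond=None)[0]
      ~~~~~~~~~~~~~~~^^^^^^^^^^^^^^^^^^^^^^^^^^^^^^^^
numpy.linalg.LinAlgError: SVD did not converge in Linear Least Squares
```

Run:
```python
from h import *
rel([.519,-.2382,.06],MY); rel([.519,-.2382,.0015],MY)
```

```text
rel [0.0005, -0.0045, -0.0021, -0.2205, 0.0243, 0.0981]
rel [0.0005, -0.0045, -0.0021, -0.2208, 0.0243, 0.1566]
```

```bash
echo '[[[0, 0, 0], [-0.06, 0.007, 0.02], 0.064], [[0, 0, 0], [-0.12, 0.014, 0.05], 0.064], [[0, 0, 0], [-0.17, 0.02, 0.075], 0.064], [[0, 0, 0], [-0.2205, 0.0243, 0.098], 0.064], [[0, 0, 0], [-0.2205, 0.0243, 0.098], 0.064], [[0, 0, 0], [-0.2205, 0.0243, 0.098], 0.064], [[0, 0, 0], [-0.2205, 0.0243, 0.098], 0.064]]' | python3 jog.py
python3 - <<'E'
from h import *
rel([.519,-.2382,.0015],MY)
E
```

```text
clock: 17.15
eef_pos: [0.5183, -0.2401, 0.0618]
tool_rot: [0.057, 0.998, -0.0, -0.001]
ft_force: [-0.5, 0.4, 0.1]
grip_width: 0.0639
grasp_force: 0.0
rel [-0.0005, -0.0028, -0.005, -0.0007, 0.002, 0.0603]
```

In the tool's units: -0.005 rad is -0.0008.

```bash
echo '[[[0, -0.0003, -0.0008], [-0.0007, 0.002, 0.03], 0.064], [[0, -0.0003, -0.0008], [-0.0007, 0.002, 0.05], 0.064], [[0, -0.0003, -0.0008], [-0.0007, 0.002, 0.06], 0.064], [[0, -0.0003, -0.0008], [-0.0007, 0.002, 0.06], 0.064], [[0, -0.0003, -0.0008], [-0.0007, 0.002, 0.06], 0.0], [[0, -0.0003, -0.0008], [-0.0007, 0.002, 0.06], 0.0], [[0, -0.0003, -0.0008], [-0.0007, 0.002, 0.06], 0.0], [[0, -0.0003, -0.0008], [-0.0007, 0.002, 0.06], 0.0]]' | python3 jog.py
python3 -c "
from h import *
print(bot.get_obs()['eef_pos'])"
echo '[[[0, 0, 0], [0, 0, -0.02], 0], [[0, 0, 0], [0, 0, -0.06], 0], [[0, 0, 0], [0, 0, -0.1], 0], [[0, 0, 0], [0, 0, -0.1], 0], [[0, 0, 0], [0, 0, -0.1], 0]]' | python3 jog.py
python3 - <<'E'
from h import *
p,W=rel([.6055,.0055,.085],MY)
E
```

```text
clock: 18.15
eef_pos: [0.5201, -0.2392, 0.0025]
tool_rot: [0.055, 0.998, -0.001, 0.0]
ft_force: [-2.2, 0.1, 5.4]
grip_width: 0.0463
grasp_force: 60.6
[ 0.52011004 -0.23920103  0.00248767]
clock: 18.77
eef_pos: [0.5192, -0.2384, 0.1003]
tool_rot: [0.055, 0.998, 0.0, -0.001]
ft_force: [0.2, 0.0, -2.3]
grip_width: 0.0461
grasp_force: 62.0
rel [0.0001, -0.0022, -0.0003, -0.059, 0.2519, 0.0152]
```

Run:
```python
from h import *
for n in("scene","top"): cv2.imwrite(f"pics/{n}6.png",imaging.camera(n)[:,:,::-1])
o=bot.get_obs()["eef_pos"]
S=cv2.imread("pics/scene6.png");T=cv2.imread("pics/top6.png")
for n in("scene","top"): print(n,proj(n,o),proj(n,o+[0,0,.005]),proj(n,o+[-.025,0,.0]),proj(n,o+[.025,0,0]))
u,v=proj("scene",o).astype(int);a=S[v-40:v+30,u-35:u+35]; u2,v2=proj("top",o).astype(int);b=T[v2-35:v2+35,u2-35:u2+35]
print(u-35,v-40,u2-35,v2-35)
cv2.imwrite("pics/pair6.png",np.hstack([cv2.resize(x,(400,400),interpolation=cv2.INTER_CUBIC) for x in(a,b)]))
c,m,_=blob(S[:,:,::-1],(15,100,50),(35,255,255),(u-20,v-12,u+20,v+14));print(m,c.min(0),c.max(0),onz("scene",m,o[2]+.004))
```

```text
scene [286.42692452 224.39828314] [286.50808363 222.95416345] [279.73002465 226.47195868] [293.00572147 222.35936908]
top [352.32798461 226.37009005] [352.70345133 226.13348997] [351.97808956 235.23190738] [352.66482681 217.57975509]
251 184 317 191
[283.00501253 221.75689223] [279. 217.] [287. 227.] [ 0.514834   -0.22492416  0.10296417]
```

View pics/pair6.png

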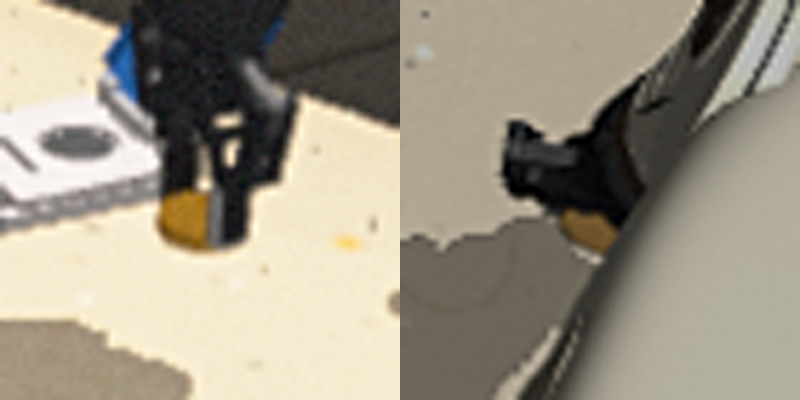

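Scene crop: the blank is held level between the fingers, spanning u 278.5–294.4 (centre 286.45 against 286.43 for the TCP), so it is centred. Carry it over the cavity.

```bash
echo '[[[0, 0, 0], [-0.01, 0.05, 0.003], 0], [[0, 0, 0], [-0.025, 0.11, 0.006], 0], [[0, 0, 0], [-0.04, 0.17, 0.01], 0], [[0, 0, 0], [-0.0595, 0.252, 0.0152], 0], [[0, 0, 0], [-0.0595, 0.252, 0.0152], 0], [[0, 0, 0], [-0.0595, 0.252, 0.0152], 0], [[0, 0, 0], [-0.0595, 0.252, 0.0152], 0], [[0, 0, 0], [-0.0595, 0.252, 0.0152], 0]]' | python3 jog.py
python3 - <<'E'
from h import *
p,W=rel([.606,.0055,.030],MY); print(bot.get_obs()["eef_pos"],bot.get_obs()["ft_force"])
E
```

```text
clock: 19.88
eef_pos: [0.6059, 0.0037, 0.085]
tool_rot: [0.056, 0.998, -0.0, -0.001]
ft_force: [0.2, -0.7, -0.8]
grip_width: 0.0463
grasp_force: 62.1
rel [-0.0004, -0.0027, -0.0026, -0.0001, 0.0018, 0.055]
[0.6058863  0.00370391 0.08496976] [ 0.18276484 -0.67940313 -0.84725543]
```

```bash
echo '[[[0, 0, 0], [0, 0.0005, 0.025], 0], [[0, 0, 0], [0, 0.0005, 0.045], 0], [[0, 0, 0], [0, 0.0005, 0.053], 0], [[0, 0, 0], [0, 0.0005, 0.055], 0], [[0, 0, 0], [0, 0.0005, 0.055], 0], [[0, 0, 0], [0, 0.0005, 0.055], 0]]' | python3 jog.py
python3 - <<'E'
from h import *
p,W=rel([.606,.0055,.0245],MY); print(bot.get_obs()["eef_pos"],bot.get_obs()["ft_force"])
E
```

```text
clock: 20.62
eef_pos: [0.6071, 0.0058, 0.0311]
tool_rot: [0.055, 0.998, 0.0, -0.0]
ft_force: [0.4, 0.9, -1.1]
grip_width: 0.0468
grasp_force: 62.1
rel [0.0002, -0.0003, -0.0003, 0.001, -0.0004, 0.0066]
[0.60705437 0.0058153  0.0310816 ] [ 0.43860948  0.86789277 -1.14454955]
```

```bash
echo '[[[0, 0, 0], [0.001, -0.0003, 0.002], 0], [[0, 0, 0], [0.001, -0.0003, 0.004], 0], [[0, 0, 0], [0.001, -0.0003, 0.006], 0], [[0, 0, 0], [0.001, -0.0003, 0.007], 0], [[0, 0, 0], [0.001, -0.0003, 0.007], 0]]' | python3 jog.py
echo '[[[0, 0, 0], [0, 0, 0.001], 0], [[0, 0, 0], [0, 0, 0.002], 0], [[0, 0, 0], [0, 0, 0.002], 0]]' | python3 jog.py
```

```text
clock: 21.25
eef_pos: [0.6052, 0.0057, 0.0229]
tool_rot: [0.055, 0.998, 0.0, -0.001]
ft_force: [1.0, -0.4, -2.1]
grip_width: 0.0469
grasp_force: 62.1
clock: 21.62
eef_pos: [0.6052, 0.0057, 0.021]
tool_rot: [0.055, 0.998, 0.0, -0.001]
ft_force: [0.6, 0.8, -0.5]
grip_width: 0.0464
grasp_force: 62.1
```

It slid into the cavity without resistance (0.5 mm above the seated height). Seat and release.

```bash
echo '[[[0, 0, 0], [0, 0, 0.001], 0], [[0, 0, 0], [0, 0, 0.001], 0], [[0, 0, 0], [0, 0, 0.001], 0.064], [[0, 0, 0], [0, 0, 0.001], 0.064], [[0, 0, 0], [0, 0, 0.001], 0.064], [[0, 0, 0], [0, 0, 0.001], 0.064]]' | python3 jog.py
echo '[[[0, 0, 0], [0, 0, -0.03], 0.064], [[0, 0, 0], [0, 0, -0.08], 0.064], [[0, 0, 0], [0.05, 0, -0.13], 0.064], [[0, 0, 0], [0.11, 0, -0.16], 0.064], [[0, 0, 0], [0.17, -0.05, -0.16], 0.064], [[0, 0, 0], [0.23, -0.1, -0.16], 0.064], [[0, 0, 0], [0.28, -0.15, -0.16], 0.064], [[0, 0, 0], [0.28, -0.2, -0.16], 0.064], [[0, 0, 0], [0.28, -0.24, -0.16], 0.064], [[0, 0, 0], [0.28, -0.24, -0.16], 0.064]]' | python3 jog.py
python3 - <<'E'
from h import *
for n in("scene","top"): cv2.imwrite(f"pics/{n}7.png",imaging.camera(n)[:,:,::-1])
S=cv2.imread("pics/scene7.png");T=cv2.imread("pics/top7.png")
cv2.imwrite("pics/pair7.png",np.hstack([cv2.resize(S[140:290,180:400],(440,300),interpolation=cv2.INTER_CUBIC),cv2.resize(T[150:250,180:300],(360,300),interpolation=cv2.INTER_CUBIC)]))
s=blob(S[:,:,::-1],(15,100,50),(35,255,255),(245,190,285,225));t=blob(T[:,:,::-1],(15,100,50),(35,255,255),(250,175,290,215))
print(s[1:],t[1:],tri(s[1],t[1]),onz("top",t[1],.029),m2w(14,0,30))
x0=cv2.imread("pics/scene0.png");d=cv2.absdiff(x0,S).max(2)
print("diff figure/glue/head",[int((d[b[1]:b[3],b[0]:b[2]]>60).sum()) for b in((203,140,226,186),(322,200,352,245),(286,260,304,282))])
E
```

```text
clock: 22.38
eef_pos: [0.6053, 0.0057, 0.0201]
tool_rot: [0.055, 0.998, 0.0, -0.001]
ft_force: [-1.0, 0.2, 0.3]
grip_width: 0.0638
grasp_force: 0.0
clock: 23.62
eef_pos: [0.2996, -0.2057, 0.1812]
tool_rot: [0.06, 0.998, -0.001, -0.0]
ft_force: [-0.9, 0.7, -0.5]
grip_width: 0.0641
grasp_force: 0.0
(array([264.06082725, 207.32360097]), 68.5) (array([267.62295082, 194.59562842]), 183.0) (array([0.60439117, 0.00690759, 0.02787952]), np.float64(0.001515083521973452)) [0.60483163 0.00653458 0.029     ] [0.60571545 0.00536372 0.03      ]
diff figure/glue/head [515, 0, 0]
```

View pics/pair7.png

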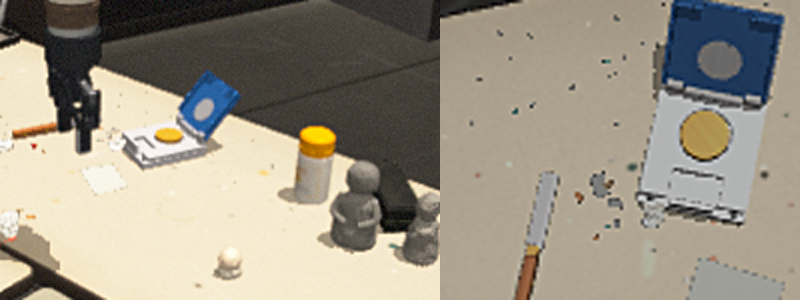

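The final views show the cover back, the blank flat in the round cavity (top crop (706,134)), the knife flat at (540,235), and the glue and head unmoved. The arm hides the figure in the scene view, so I check it in the top view before handing in.

Run:
```python
from h import *
d=cv2.absdiff(cv2.imread("pics/top0.png"),cv2.imread("pics/top7.png")).max(2)
n=int((d[168:208,130:165]>50).sum()); print("figure diff",n)
if n<10: print(ticket.job_done())
```

```text
figure diff 0
the job is handed in; nothing more can be done
None
```

I pried the cover up with the knife and swung it back to its stop, seated the blank in the cavity, laid the knife flat on the table, left the figure, glue pot and head unmoved, and handed the job in at about 24 s.

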